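Make up the travel kit and the desk kit in the filing drawer

ROBOT

A 6-joint arm with a two-finger parallel gripper is mounted at the origin on the work surface. World frame = base frame: x ahead of the robot, y to its left, z up, the work surface at z = 0. Lengths are in m, angles in rad, forces in N, time in s.
With the tool pointing down it reaches from about 0.275 to 0.825 m from the base axis. Payload 5.2 kg.
Tool frame: the origin (TCP) lies at the very end of the fingers, on their centre line; the grasp point (between the pads) lies 19 mm behind it (manip.grasp_offset is the distance from the TCP to the grasp point, in m); z points along the fingers, y is the line along which they close (so a half turn about z gives the same grasp; the last joint's range is limited). The gripper opens to 93 mm and grips with 3 to 60 N. Pads are 15 mm wide; open, the fingers measure 128 mm over their backs; the gripper's body (75 mm by 188 mm) begins 65 mm behind the grasp point.
Start: joints at [1.125, 0.259, 1.535, -0, 1.348, -0.203], TCP at [0.132, 0.534, 0.219] pointing down, gripper open.
Joint ranges: [-3.14, 3.14], [-0.91, 2.08], [0.19, 2.58], [-1.22, 4.36], [0.22, 2.71], [-3.12, 3.12]. Speed limits (rad/s): [2.57, 2.57, 3.14, 3.14, 3.14, 3.14].

INTERFACE

Orientations are given as a unit quaternion [w, x, y, z].
In Python, from bench import manip, optics gives the robot as it stands. The module is installed in compiled form; this text tells all that it offers.
- The arm moves only by the tool drive_tool, never from a script. Its argument "deltas" is one flat list of numbers, 7 for each row, row after row: the shift along the tool's x, y, z in m, then the turn, a rotation vector about the tool's x, y, z in degrees, then the opening, from 0 (shut) to 1 (fully open). In form: [dx, dy, dz, wx, wy, wz, grip, dx, dy, dz, wx, wy, wz, grip, ...]. A call has 1 to 12 rows; each row shifts and turns the commanded pose from where the row before left it, along the tool's axes as they then stand; what a row does not reach is not made up. A row lasts 1/8 s, in which the tool goes at most 62.5 mm and 10.7 degrees, less where a joint would pass 70% of its speed; a pose out of reach is approached as far as the arm can. A call is refused whole if a number of a shift passes 0.0625 or a number of a turn 10.7, either way. A call with a gripper value outside its range is refused whole. The fingers move at their own pace and stop on an object; "grip_force" is the grip in N (left out, the last holds). Time passes only in rows, so rows that do not move let the fingers close. It gives the time, the measured TCP pose, the force, the opening and the grip force at its end, in the units of the state.
- manip.get_obs(): the state, without advancing time (a new reading comes with each control period).
- optics.capture(name): name is "side" or "top"; returns the picture (480x640x3 uint8, red, green, blue); there is no depth.
- optics.get_calibration(name): a dict with "camera_matrix" (3x3 intrinsics, pixels), "dist_coeffs" ([k1, k2, p1, p2, k3] as OpenCV has them; the pictures are not rectified), "view" (4x4, takes a point from world to camera coordinates). Camera axes: x right, y up, looking along -z (the intrinsics and any distortion apply to the point x, -y, -z); pixel columns grow to the right and rows downward; lengths in m; the calibration is good to about 2 mm. A picture is of the moment at which its call begins. get_calibration takes no time and is no camera call.
- manip.sign_off(): hands the job in; it is judged then, once.
Trained networks look in the newest picture that a camera, given by its name, has taken for a name from the list of things; names that differ only in an ending like _2 or _b are one class to them, and where a whole thing is asked for, a point or a joint stands for the part that bears it (a point fixed in the world has none). Each returns a list of dicts, best first, with "score" (0 to 1); they miss things now and then, are a little off and sometimes report something else, mostly with a low value. They report only what shows in the picture. A call takes as long as a camera call. They do not tell look-alikes from the thing itself.
- optics.outline_of(camera, label): "pixels" (480x640 bool, what is visible of it) and "pixel" ([column, row] in pixels, amid what is visible of it).
- optics.mark_of(camera, label): "pixel" ([column, row] in pixels: a listed point, or the origin of a listed thing).
The state is a dict: "time": time; "joint_positions": joint angles; "joint_vel": joint speeds; "joint_torque": joint torques, N m; "ee_pos": TCP position; "ee_rot": TCP orientation; "ft_force": force on the tool from outside, world axes, zero at the start; "ft_torque": the same for the moment, N m; "gripper_width": opening from 0.0 (shut) to 1.0 (fully open); "finger_force": force on a finger pad.
Only numpy, scipy, OpenCV 4.12 (cv2) and the standard library are available. Lean on these libraries where they do the work, as an engineer would, in place of code of your own. Each camera call takes 0.05 s, during which the arm holds its last target. There are 200 camera calls.

TASK

Make up two kits from the loose bits in the drawer. In the oblong tray goes the travel kit: the twin-connector drive lying flat in the long bay and the tall cap from the clip bank standing upright in the short bay; in the square tray goes the desk kit: the padlock-shaped drive lying flat in the wide bay and the mouse receiver lying flat in the narrow bay. Leave the nano stick and the two short caps where they are.

Things in the scene. Friction and masses are not known exactly. Their poses are not given: they have to be found in the camera images.
- twin: Twin-connector USB drive lying flat, loose on the drawer base: orange plastic body 30 x 18 x 9 mm with a steel plug at each end (wide plug 12 mm broad to x = +29 mm, slim plug 9 mm broad to x = -25 mm; 54 mm overall). Origin under the centre of the orange body; x along the length, y across its 18 mm width, z up. About 22 g.
- padlock: Padlock-shaped drive lying flat, loose on the drawer base: brass body 26 (x) x 28 (y) x 12 (z) mm with a steel shackle arch on its +x side reaching x = +28 mm. Origin under the centre of the brass body, z up. About 45 g.
- receiver: Mouse receiver lying flat, loose on the drawer base: stubby white plastic head 10 long x 16 wide x 9 high mm (x = -11 to -1 mm) with a steel plug 12 mm wide, 5 mm high on its +x side up to x = +11 mm; 22 mm overall. Origin on the base plane under the middle of the overall length, z up. About 10 g.
- nano: Nano stick lying flat on the drawer base, not part of either kit: translucent purple head 20 x 14 x 8 mm (x = -15 to +5 mm) and a steel plug to x = +15 mm. Origin on the base plane under the middle. The grey drawer base is 6 mm above the work surface; the drawer's front wall (45 mm high) is at x = 0.36 m, its side walls (40 mm) at y = -0.44 and 0.44 m.
- cap_tall: The tall drive cap, white plastic, a block-like cap 16 (x) x 26 (y) x 40 (z) mm standing upright in one of the three pockets of the clip bank; it sits with 2 mm play all round and lifts straight up and out. Origin at the centre of its underside, z up. Its top is 44 mm above the drawer base. About 14 g.
- cap_short_a: One of two alike short drive caps, white plastic, 12 (x) x 20 (y) x 24 (z) mm, standing in a pocket of the clip bank; stays there. Origin at the centre of its underside.
- cap_short_b: The other short drive cap, alike 12 x 20 x 24 mm, standing in a pocket of the clip bank; stays there. Origin at the centre of its underside.
- bank: Black clip bank, fixed to the drawer base: 28 (x) x 138 (y) mm, 16 mm high, with three pockets 20 (x) x 30 (y) mm in a row at y = -46, 0 and +46 mm, pocket floor 4 mm above its origin. Any cap can be in any pocket. Origin at the centre of its underside, z up.
- oblong_tray: Oblong bamboo kit tray held fast to the drawer base: 80 (x) x 160 (y) mm, floor 3 mm thick, rims and divider 3 mm thick and 8 mm high from the underside. Divider parallel to x at y = +20 mm: long bay inside y = -77 to +18.5 mm, short bay y = +21.5 to +77 mm, both x = -37 to +37 mm. Origin at the centre of its underside, on the drawer base, z up.
- square_tray: Square bamboo kit tray held fast to the drawer base: 130 x 130 mm, floor 3 mm thick, rims and divider 3 mm thick and 8 mm high from the underside. Divider parallel to x at y = +17.5 mm: wide bay inside y = -62 to +16 mm, narrow bay y = +19 to +62 mm, both x = -62 to +62 mm. Origin at the centre of its underside, on the drawer base, z up.
Things that resemble listed ones, but are neither listed nor needed, are in the scene too. Several things have the shape of the padlock; the one meant has the colours described above.

How it is judged:
At the end, for the whole second after the job is handed in: Each of the four things has its origin inside its named bay, rests on that tray floor (within about 2 mm), right side up within 0.04 rad and still (under 0.02 m/s); nano stick and both short caps within 20 mm of their starting places and within 0.25 rad of upright (x of twin in the frame of oblong_tray between -0.036 and 0.036 m and y of twin in the frame of oblong_tray between -0.074 and 0.016 m and z of twin in the frame of oblong_tray between 0.001 and 0.0055 m and angle between each of twin, cap_tall, padlock, receiver's own z axis and vertical below 0.04 rad and linear speed of each of twin, cap_tall, padlock, receiver below 0.02 m/s and x of cap_tall in the frame of oblong_tray between -0.036 and 0.036 m and y of cap_tall in the frame of oblong_tray between 0.0225 and 0.076 m and z of cap_tall in the frame of oblong_tray between 0.001 and 0.0055 m and x of padlock in the frame of square_tray between -0.061 and 0.061 m and y of padlock in the frame of square_tray between -0.061 and 0.015 m and z of padlock in the frame of square_tray between 0.001 and 0.0055 m and x of receiver in the frame of square_tray between -0.061 and 0.061 m and y of receiver in the frame of square_tray between 0.02 and 0.061 m and z of receiver in the frame of square_tray between 0.001 and 0.0055 m and distance of each of nano, cap_short_a, cap_short_b from where it was at the start of the episode below 0.02 m and angle between each of nano, cap_short_a, cap_short_b's own z axis and vertical below 0.25 rad); the robot touches nothing.
It fails at once if the nano stick is moved from its place (20 mm or more) (distance of nano from where it was at the start of the episode above 0.02 m).
It fails at once if the first short cap is moved from its place (20 mm or more) (distance of cap_short_a from where it was at the start of the episode above 0.02 m).
It fails at once if the second short cap is moved from its place (20 mm or more) (distance of cap_short_b from where it was at the start of the episode above 0.02 m).
It also fails if it takes over 101 s, if anything falls off the work surface, if the arm or the gripper's body presses on something with over 40 N, if the wrist force passes 120 N, or if a joint passes its speed limit or range.

## Working session

There is one attempt and no reset: what is moved stays moved. The work goes in short steps, Python scripts to look and compute and a tool call to move; the robot and the scene stay as the last step left them, time stands still between calls to the robot, and variables do not carry over. Pictures are saved under pics/ and viewed, at most 14 in all, crops included, and the job is handed in when it is done.

Besides the shell and the picture viewer there is one more tool, called as name(argument=value, ...) on one line, values as JSON. drive_tool: Moves the arm, as the interface text tells. Its arguments: {"type":"object","properties":{"deltas":{"type":"array","items":{"type":"number"}},"grip_force":{"type":"number"}},"required":["deltas"]}

```bash
mkdir -p pics
cat > h.py <<'E'
import numpy as np, cv2
from bench import manip, optics
def cal(c):
    k=optics.get_calibration(c); return np.array(k["camera_matrix"]),np.array(k["dist_coeffs"]),np.array(k["view"])
def ray(c,px):
    K,D,V=cal(c); u=cv2.undistortPoints(np.array([[px]],float),K,D)[0,0]
    d=V[:3,:3].T@np.array([u[0],-u[1],-1]); o=-V[:3,:3].T@V[:3,3]; return o,d
def at(c,px,z):
    o,d=ray(c,px); return (o+d*(z-o[2])/d[2])
def proj(c,P):
    K,D,V=cal(c); p=np.array(P,float).reshape(-1,3)@V[:3,:3].T+V[:3,3]; p=p*[1,-1,-1]
    return cv2.projectPoints(p,np.zeros(3),np.zeros(3),K,D)[0][:,0]
E
python3 - <<'E'
from h import *
for c in("top","side"):
    im=optics.capture(c); cv2.imwrite(f"pics/{c}0.png",im[:,:,::-1])
    K,D,V=cal(c); print(c,K[0,0],(-V[:3,:3].T@V[:3,3]).round(3))
for n in("twin","padlock","receiver","nano","cap_tall","cap_short_a","bank","oblong_tray","square_tray"):
    for r in optics.outline_of("top",n)[:4]:
        m=r["pixels"].astype(np.uint8); q=cv2.minAreaRect(cv2.findNonZero(m)) if m.any() else None
        print(n,round(r["score"],2),np.round(r["pixel"]),at("top",r["pixel"],.012).round(3)[:2],m.sum(),q and np.round(cv2.boxPoints(q)).tolist())
print(manip.get_obs()["ee_rot"],manip.get_obs()["time"])
E
```

```text
top 501.0745285682766 [0.401 0.033 0.969]
side 498.02623181001053 [0.287 0.667 0.684]
twin 0.71 [289. 228.] [0.533 0.075] 205 [[285.0, 219.0], [293.0, 217.0], [301.0, 243.0], [292.0, 246.0]]
padlock 0.7 [160. 359.] [0.276 0.314] 273 [[146.0, 356.0], [166.0, 346.0], [173.0, 359.0], [153.0, 369.0]]
padlock 0.61 [440. 239.] [ 0.518 -0.219] 4499 [[396.0, 257.0], [423.0, 195.0], [487.0, 222.0], [460.0, 285.0]]
padlock 0.59 [282. 274.] [0.442 0.087] 264 [[269.0, 270.0], [290.0, 263.0], [295.0, 277.0], [274.0, 284.0]]
receiver 0.52 [369. 234.] [ 0.525 -0.079] 59 [[363.0, 234.0], [368.0, 226.0], [374.0, 229.0], [369.0, 237.0]]
cap_tall 0.26 [291. 226.] [0.536 0.072] 206 [[285.0, 220.0], [295.0, 217.0], [301.0, 242.0], [292.0, 245.0]]
cap_short_a 0.68 [294. 165.] [0.657 0.07 ] 83 [[286.0, 166.0], [288.0, 158.0], [298.0, 160.0], [297.0, 168.0]]
cap_short_a 0.58 [312. 164.] [0.66  0.034] 91 [[310.0, 169.0], [312.0, 160.0], [322.0, 163.0], [320.0, 172.0]]
bank 0.73 [309. 171.] [0.645 0.039] 700 [[280.0, 170.0], [283.0, 154.0], [352.0, 166.0], [349.0, 181.0]]
square_tray 0.87 [442. 241.] [ 0.514 -0.223] 4558 [[396.0, 258.0], [423.0, 195.0], [487.0, 222.0], [460.0, 285.0]]
[-7.01376288e-06  1.21132513e-01  9.92636345e-01 -8.54199909e-06] 0.55
```

View pics/top0.png

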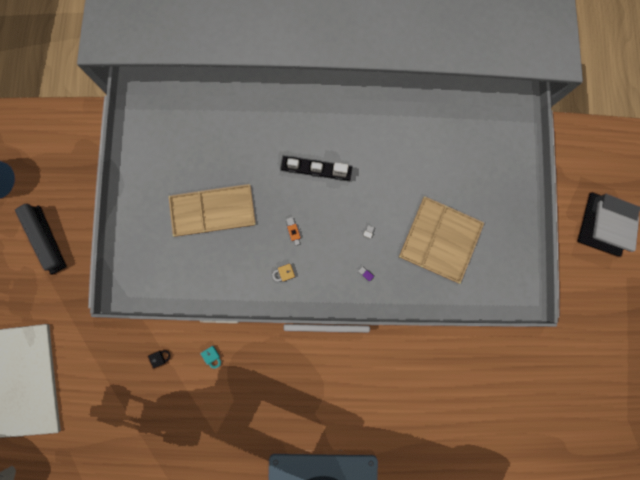

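View pics/side0.png

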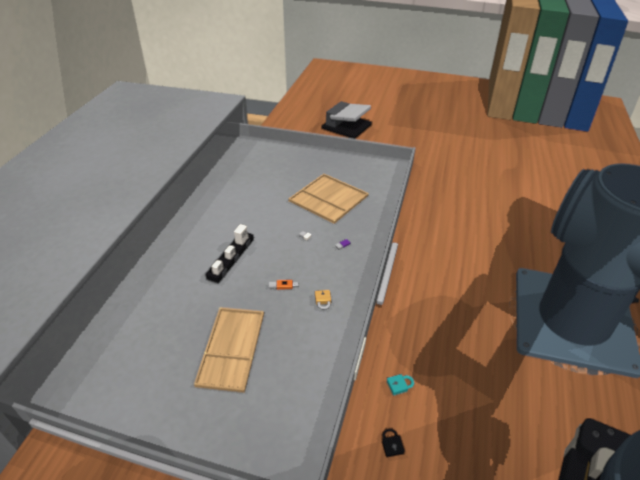

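The top picture shows these candidates for each item:
- **Padlock:** brass at (285,272), black at (159,359) and teal at (211,356). I choose the brass one.
- **Twin:** orange at (293,231), the only one.
- **Receiver:** white at (369,231). The purple nano is at (367,274).
- **Tall cap:** the three caps are at (293,163), (316,168) and (341,170). The one at (341,170) looks tallest.

The oblong tray is at (212,210) and the square tray at (442,240).

Run:
```python
from h import *
im=cv2.imread("pics/top0.png"); c=cv2.resize(im[148:292,258:398],None,fx=5.6,fy=4.1*1.0,interpolation=cv2.INTER_CUBIC)
c=cv2.resize(im[148:292,258:398],None,fx=4.1,fy=4.1,interpolation=cv2.INTER_CUBIC); cv2.imwrite("pics/crop0.png",c)
hsv=cv2.cvtColor(im,cv2.COLOR_BGR2HSV).astype(int)
H,S,Vv=hsv[...,0],hsv[...,1],hsv[...,2]
def comp(name,m,roi,z):
    k=np.zeros(m.shape,np.uint8); x0,x1,y0,y1=roi; k[y0:y1,x0:x1]=m[y0:y1,x0:x1]
    n,l,st,ce=cv2.connectedComponentsWithStats(k,connectivity=8); i=1+st[1:,4].argmax(); 
    ys,xs=np.nonzero(l==i)
    W=np.array([at("top",(x,y),z)[:2] for x,y in zip(xs,ys)])
    r=cv2.minAreaRect(W.astype(np.float32)*1000)
    print(name,st[i,4],ce[i].round(1),"cen",W.mean(0).round(4),"rect",np.round(r[0]),np.round(r[1],1),"corners",np.round(cv2.boxPoints(r)).tolist())
comp("oblong",(S>70)&(Vv>100),(160,262,175,245),.014)
comp("square",(S>70)&(Vv>100),(390,495,188,290),.014)
comp("twin_orange",(S>150)&(H<18),(275,310,210,255),.015)
comp("twin_all",((S>120)|(Vv>130)),(275,310,210,250),.012)
comp("pad_brass",(S>90),(265,305,255,290),.018)
comp("pad_all",(S>90)|(Vv>135),(265,305,255,290),.014)
comp("receiver",(Vv>135),(355,385,220,245),.012)
comp("rec_head",(Vv>190),(355,385,220,245),.015)
comp("nano",(S>90),(355,380,262,285),.014)
comp("cap3",(Vv>170),(330,355,155,185),.05)
comp("cap2",(Vv>170),(305,327,155,185),.034)
comp("cap1",(Vv>170),(283,303,155,185),.034)
comp("bank",(Vv<50),(270,365,145,190),.022)
```

```text
Traceback (most recent call last):
  File "h.py", line 9, in at
    o,d=ray(c,px); return (o+d*(z-o[2])/d[2])
        ~~~^^^^^^
  File "h.py", line 6, in ray
    K,D,V=cal(c); u=cv2.undistortPoints(np.array([[px]],float),K,D)[0,0]
          ~~~^^^
  File "h.py", line 4, in cal
    k=optics.get_calibration(c); return np.array(k["camera_matrix"]),np.array(k["dist_coeffs"]),np.array(k["view"])
ValueError: time passes only in moves, steps and waits
```

View pics/crop0.png

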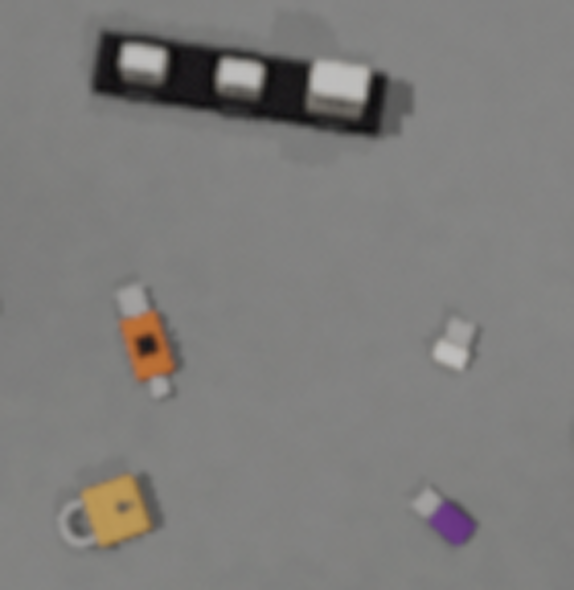

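The crop confirms the choices. The brass padlock is at (286,272) with its shackle to the left, the orange twin at (294,232), the receiver at (369,231) with its plug pointing up-right, and the tall cap in the right pocket at (341,168). I'll cache the calibration and measure.

```bash
sed -i 's/^def cal/from functools import lru_cache\n@lru_cache\ndef cal/' h.py
cat > m.py <<'E'
from h import *
im=cv2.imread("pics/top0.png")
hsv=cv2.cvtColor(im,cv2.COLOR_BGR2HSV).astype(int)
H,S,Vv=hsv[...,0],hsv[...,1],hsv[...,2]
def comp(name,m,roi,z):
    k=np.zeros(m.shape,np.uint8); x0,x1,y0,y1=roi; k[y0:y1,x0:x1]=m[y0:y1,x0:x1]
    n,l,st,ce=cv2.connectedComponentsWithStats(k,connectivity=8)
    if n<2: print(name,"none"); return
    i=1+st[1:,4].argmax(); ys,xs=np.nonzero(l==i)
    W=np.array([at("top",(x,y),z)[:2] for x,y in zip(xs,ys)])*1000
    r=cv2.minAreaRect(W.astype(np.float32)); w,v=np.linalg.eigh(np.cov(W.T)); a=np.degrees(np.arctan2(v[1,1],v[0,1]))
    print(name,st[i,4],ce[i].round(1),"cen",W.mean(0).round(1),"pca",round(a,1),"rect",np.round(r[0]),np.round(r[1],1),"corners",np.round(cv2.boxPoints(r)).tolist())
comp("oblong",(S>70)&(Vv>100),(160,262,175,245),.014)
comp("square",(S>70)&(Vv>100),(390,495,188,290),.014)
comp("twin_orange",(S>150)&(H<18),(275,310,210,255),.015)
comp("twin_all",((S>120)|(Vv>130)),(275,310,210,250),.012)
comp("pad_brass",(S>90),(265,305,255,290),.018)
comp("pad_all",(S>90)|(Vv>135),(265,305,255,290),.014)
comp("receiver",(Vv>135),(355,385,220,245),.012)
comp("rec_head",(Vv>190),(355,385,220,245),.015)
comp("nano",(S>90),(355,380,262,285),.014)
comp("cap3",(Vv>170),(330,355,155,185),.05)
comp("cap2",(Vv>170),(305,327,155,185),.034)
comp("cap1",(Vv>170),(283,303,155,185),.034)
comp("bank",(Vv<50),(270,365,145,190),.022)
E
python3 m.py
```

```text
oblong 3396 [211.6 210.1] cen [563. 226.] pca 99.6 rect [563. 226.] [ 80.8 160.4] corners [[510.0, 298.0], [537.0, 140.0], [617.0, 154.0], [589.0, 312.0]]
square 4374 [441.3 239.7] cen [ 516.8 -220.9] pca 97.2 rect [ 517. -222.] [131.2 130.6] corners [[432.0, -258.0], [553.0, -307.0], [602.0, -185.0], [482.0, -136.0]]
twin_orange 107 [293.6 232. ] cen [524.1  66.3] pca -160.2 rect [524.  66.] [27.2 16. ] corners [[509.0, 70.0], [514.0, 54.0], [540.0, 63.0], [535.0, 78.0]]
twin_all 225 [292.6 230.4] cen [527.5  68.4] pca -162.0 rect [527.  68.] [54.  19.4] corners [[498.0, 68.0], [505.0, 50.0], [556.0, 68.0], [549.0, 87.0]]
pad_brass 198 [286.  272.1] cen [446.7  78.3] pca -152.1 rect [447.  78.] [27.6 26.3] corners [[429.0, 86.0], [438.0, 61.0], [464.0, 71.0], [455.0, 95.0]]
pad_all 246 [284.2 272.6] cen [445.9  82. ] pca 110.8 rect [445.  85.] [28.4 40.9] corners [[425.0, 100.0], [439.0, 61.0], [465.0, 71.0], [451.0, 110.0]]
receiver 88 [368.2 231.8] cen [528.5 -77.5] pca 159.3 rect [529. -77.] [16.5 22.9] corners [[516.0, -82.0], [538.0, -88.0], [543.0, -73.0], [521.0, -66.0]]
rec_head none
nano 63 [367.8 275.2] cen [444.6 -77.7] pca 54.6 rect [445. -78.] [16.3 12.3] corners [[434.0, -79.0], [443.0, -88.0], [455.0, -76.0], [446.0, -68.0]]
cap3 86 [340.3 167.1] cen [644.9 -19.2] pca 80.3 rect [645. -19.] [23.2 13.4] corners [[637.0, -30.0], [650.0, -31.0], [653.0, -8.0], [640.0, -7.0]]
cap2 38 [315.8 165.5] cen [651.   26.9] pca 83.6 rect [651.  27.] [16.   8.3] corners [[646.0, 19.0], [654.0, 18.0], [656.0, 34.0], [648.0, 35.0]]
cap1 35 [292.4 161.9] cen [656.7  71.8] pca 79.8 rect [656.  73.] [ 7.9 15.3] corners [[652.0, 80.0], [653.0, 65.0], [661.0, 65.0], [660.0, 80.0]]
bank 548 [314.1 168.9] cen [647.3  30.1] pca 81.9 rect [649.  26.] [135.   28.6] corners [[626.0, -39.0], [654.0, -43.0], [672.0, 91.0], [644.0, 95.0]]
```

```bash
cat > p.py <<'E'
# usage: p.py x y z(mm) closingdir(deg)  -> turn first, then shift in turned tool frame
import sys
from h import *
from scipy.spatial.transform import Rotation as R
x,y,z,a=map(float,sys.argv[1:5]); o=manip.get_obs(); w,i,j,k=o["ee_rot"]; M=R.from_quat([i,j,k,w]).as_matrix()
c=np.degrees(np.arctan2(M[1,1],M[0,1])); t=(c-a+90)%180-90; q6=np.degrees(o["joint_positions"][5])
M2=M@R.from_rotvec([0,0,t],degrees=True).as_matrix(); d=M2.T@(np.array([x,y,z])-o["ee_pos"]*1000)
print("t",round(o["time"],2),"pos",(o["ee_pos"]*1000).round(1),"dir",round(c,1),"q6",round(q6,1),"TURN",round(t,1),"SHIFT",d.round(1),"grip",round(o["gripper_width"],3),"f",np.round(o["finger_force"],1),"tilt",np.degrees(np.arccos(-M[2,2])).round(2))
E
python3 p.py 524 66.5 100 109.5
```

```text
t 0.55 pos [132.2 533.9 218.7] dir 76.1 q6 -11.6 TURN -33.4 SHIFT [-213.3 -571.3  118.7] grip 0.998 f 0.0 tilt 0.0
```

drive_tool(deltas=[0,0,0,0,0,-8.35,0.43,0,0,0,0,0,-8.35,0.43,0,0,0,0,0,-8.35,0.43,0,0,0,0,0,-8.35,0.43,-0.0194,-0.052,0,0,0,0,0.43,-0.0194,-0.052,0,0,0,0,0.43,-0.0194,-0.052,0,0,0,0,0.43,-0.0194,-0.052,0,0,0,0,0.43,-0.0194,-0.052,0,0,0,0,0.43,-0.0194,-0.052,0,0,0,0,0.43,-0.0194,-0.052,0,0,0,0,0.43,-0.0194,-0.052,0,0,0,0,0.43], grip_force=12)

```text
time: 2.05
ee_pos: [0.4184, 0.192, 0.219]
ee_rot: [0.0, -0.169, 0.986, 0.0]
ft_force: [0.2, 0.9, 0.1]
gripper_width: 0.429
finger_force: 0.0
```

```bash
python3 p.py 524 66.5 100 109.5
```

```text
t 2.05 pos [418.4 192.  219. ] dir 109.5 q6 -98.8 TURN -0.0 SHIFT [ -57.6 -153.6  119. ] grip 0.429 f 0.0 tilt 0.06
```

drive_tool(deltas=[-0.019,-0.051,0,0,0,0,0.43,-0.019,-0.051,0,0,0,0,0.43,-0.0194,-0.0516,0.0,0,0,0,0.43,0,0,0.05,0,0,0,0.43,0,0,0.05,0,0,0,0.43,0,0,0.05,0,0,0,0.43,0,0,0.02,0,0,0,0.43,0,0,0,0,0,0,0.43])

```text
time: 3.05
ee_pos: [0.5213, 0.0679, 0.0471]
ee_rot: [-0.002, -0.169, 0.986, 0.0]
ft_force: [-0.5, 0.6, -0.2]
gripper_width: 0.428
finger_force: 0.0
```

```bash
python3 p.py 524 66.5 8.5 109.5; python3 -c "
from h import *
im=optics.capture('side');c=im[180:330,220:390,::-1];cv2.imwrite('pics/s1.png',cv2.resize(c,None,fx=4,fy=4,interpolation=cv2.INTER_CUBIC))"
```

```text
t 3.05 pos [521.3  67.9  47.1] dir 109.5 q6 -114.2 TURN -0.0 SHIFT [-2.2 -2.3 38.6] grip 0.428 f 0.0 tilt 0.23
```

View pics/s1.png

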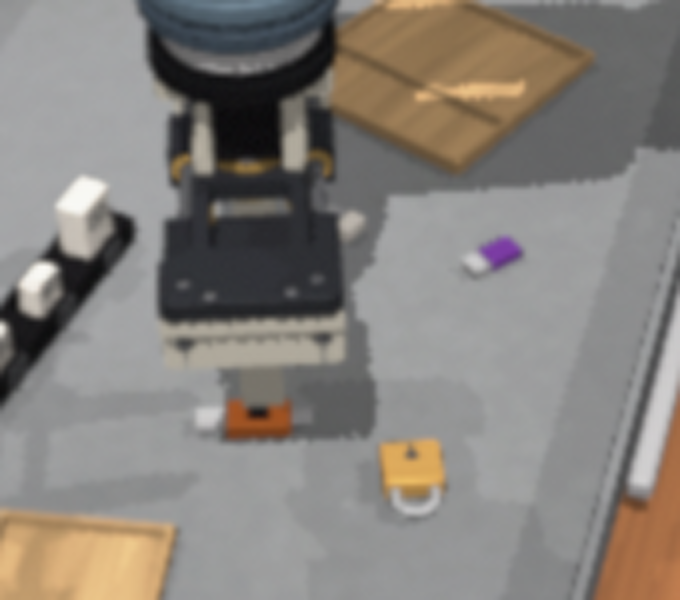

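The near finger stands just ahead of the orange body's centre, in line with it. I'll lower the tool with a 2 mm correction, close and lift.

drive_tool(deltas=[-0.002,-0.002,0.018,0,0,0,0.43,0,0,0.018,0,0,0,0.43,0,0,0,0,0,0,0.43,0,0,0,0,0,0,0.43])

```text
time: 3.6
ee_pos: [0.5263, 0.0666, 0.0141]
ee_rot: [0.001, -0.169, 0.986, -0.0]
ft_force: [-0.2, -1.1, -0.1]
gripper_width: 0.431
finger_force: 0.0
```

```bash
python3 p.py 524 66.5 8.5 109.5
```

```text
t 3.6 pos [526.3  66.6  14.1] dir 109.5 q6 -114.3 TURN -0.0 SHIFT [2.2 0.7 5.6] grip 0.431 f 0.0 tilt 0.14
```

drive_tool(deltas=[0.001,0,0.0045,0,0,0,0.43,0,0,0,0,0,0,0.43,0,0,0,0,0,0,0.0,0,0,0,0,0,0,0.0,0,0,0,0,0,0,0.0,0,0,0,0,0,0,0.0])

```text
time: 4.35
ee_pos: [0.5243, 0.0663, 0.0082]
ee_rot: [0.0, -0.169, 0.986, -0.0]
ft_force: [-0.9, -0.2, 1.2]
gripper_width: 0.195
finger_force: 12.0
```

```bash
python3 p.py 524 66.5 8.5 109.5
```

```text
t 4.35 pos [524.3  66.3   8.2] dir 109.5 q6 -114.4 TURN -0.0 SHIFT [ 0.2  0.3 -0.3] grip 0.195 f 12.0 tilt 0.0
```

Opening is 18.1 mm, so the twin is held. Next I lift and carry it to the long bay centre (568,197).

drive_tool(deltas=[0,0,-0.03,0,0,0,0,0,0,-0.03,0,0,0,0,-0.0213,0.0272,0,0,0,0,0,-0.0213,0.0272,0,0,0,0,0,-0.0213,0.0272,0,0,0,0,0,-0.0213,0.0272,0,0,0,0,0,0,0,0.03,0,0,0,0,0,0,0.015,0,0,0,0,0,0,0,0,0,0,0,0,0,0,0,0,0,0])

```text
time: 5.6
ee_pos: [0.5688, 0.1969, 0.0238]
ee_rot: [0.0, -0.169, 0.986, -0.0]
ft_force: [-0.6, -0.4, -0.4]
gripper_width: 0.191
finger_force: 12.0
```

```bash
python3 p.py 568 197 12 109.5
```

```text
t 5.6 pos [568.8 196.9  23.8] dir 109.5 q6 -101.0 TURN -0.0 SHIFT [ 0.7  0.3 11.8] grip 0.191 f 12.0 tilt 0.04
```

drive_tool(deltas=[0,0,0.008,0,0,0,0,0,0,0.004,0,0,0,0,0,0,0,0,0,0,0,0,0,0,0,0,0,0,0,0,0,0,0,0,0.32,0,0,0,0,0,0,0.32,0,0,0,0,0,0,0.32,0,0,-0.03,0,0,0,0.32,0,0,-0.04,0,0,0,0.4,0,0,-0.05,0,0,0,0.5,0,0,0,0,0,0,0.5])

```text
time: 6.98
ee_pos: [0.5713, 0.1978, 0.1359]
ee_rot: [0.005, -0.169, 0.986, -0.0]
ft_force: [0.4, -0.6, -1.3]
gripper_width: 0.495
finger_force: 0.0
```

```bash
python3 p.py 447 78 60 21
```

```text
t 6.97 pos [571.3 197.8 135.9] dir 109.5 q6 -101.0 TURN 88.5 SHIFT [ -67.2 -159.7   74.6] grip 0.495 f 0.0 tilt 0.53
```

drive_tool(deltas=[0,0,0,0,0,9.83,0.5,0,0,0,0,0,9.83,0.5,0,0,0,0,0,9.83,0.5,0,0,0,0,0,9.83,0.5,0,0,0,0,0,9.83,0.5,0,0,0,0,0,9.83,0.5,0,0,0,0,0,9.83,0.5,0,0,0,0,0,9.83,0.5,0,0,0,0,0,9.83,0.5,-0.0226,-0.052,0,0,0,0,0.5,-0.0226,-0.052,0,0,0,0,0.5,-0.0226,-0.052,0,0,0,0,0.5])

```text
time: 8.48
ee_pos: [0.4449, 0.0771, 0.1299]
ee_rot: [-0.001, 0.566, 0.824, -0.001]
ft_force: [0.1, 0.1, 1.1]
gripper_width: 0.501
finger_force: 0.0
```

drive_tool(deltas=[0,0,0.05,0,0,0,0.5,0,0,0.035,0,0,0,0.5,0,0,0,0,0,0,0.5,0,0,0,0,0,0,0.5])

```text
time: 8.98
ee_pos: [0.4474, 0.0781, 0.0466]
ee_rot: [0.0, 0.566, 0.824, 0.0]
ft_force: [-0.1, -0.0, 0.2]
gripper_width: 0.5
finger_force: 0.0
```

```bash
python3 p.py 447 78 9 21; python3 -c "
from h import *
im=optics.capture('side');c=im[220:370,180:370,::-1];cv2.imwrite('pics/s2.png',cv2.resize(c,None,fx=4,fy=4,interpolation=cv2.INTER_CUBIC))"
```

```text
t 8.97 pos [447.4  78.1  46.6] dir 21.0 q6 -25.2 TURN 0.0 SHIFT [ 0.1 -0.4 37.6] grip 0.5 f 0.0 tilt 0.01
```

View pics/s2.png

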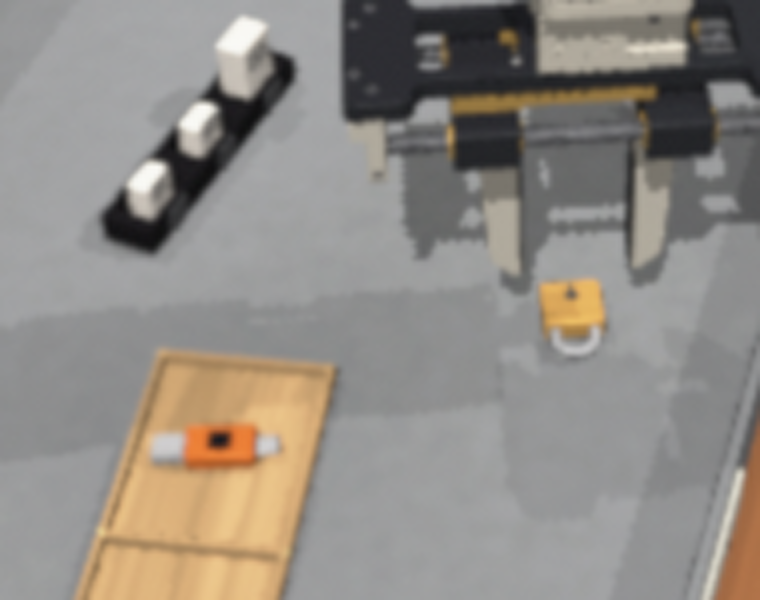

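The twin lies flat inside the long bay and the padlock sits centred between the open fingers.

drive_tool(deltas=[0,0,0.02,0,0,0,0.5,0,0,0.0175,0,0,0,0.5,0,0,0,0,0,0,0.5,0,0,0,0,0,0,0.5,0,0,0,0,0,0,0.0,0,0,0,0,0,0,0.0,0,0,0,0,0,0,0.0,0,0,0,0,0,0,0.0], grip_force=15)

```text
time: 10.02
ee_pos: [0.4474, 0.078, 0.0091]
ee_rot: [0.0, 0.566, 0.824, 0.0]
ft_force: [-0.2, 0.5, 5.4]
gripper_width: 0.299
finger_force: 15.0
```

```bash
python3 p.py 508 -243 90 21
```

```text
t 10.03 pos [447.4  78.    9.1] dir 21.0 q6 -25.2 TURN 0.0 SHIFT [-321.4  -58.4  -80.8] grip 0.299 f 15.0 tilt 0.05
```

drive_tool(deltas=[0,0,-0.04,0,0,0,0,0,0,-0.04,0,0,0,0,-0.0459,-0.0083,0,0,0,0,0,-0.0459,-0.0083,0,0,0,0,0,-0.0459,-0.0083,0,0,0,0,0,-0.0459,-0.0083,0,0,0,0,0,-0.0459,-0.0083,0,0,0,0,0,-0.0459,-0.0083,0,0,0,0,0,-0.0459,-0.0083,0,0,0,0,0,0,0,0.04,0,0,0,0,0,0,0.02,0,0,0,0,0,0,0,0,0,0,0])

```text
time: 11.52
ee_pos: [0.5064, -0.2418, 0.0266]
ee_rot: [-0.002, 0.566, 0.824, 0.0]
ft_force: [0.1, -0.0, 0.4]
gripper_width: 0.299
finger_force: 15.0
```

```bash
python3 p.py 508 -243 12.3 21
```

```text
t 11.53 pos [ 506.4 -241.8   26.6] dir 21.0 q6 -57.9 TURN -0.0 SHIFT [-1.8  1.1 14.3] grip 0.299 f 15.0 tilt 0.28
```

drive_tool(deltas=[0,0,0.01,0,0,0,0,0,0,0.0065,0,0,0,0,0,0,0,0,0,0,0,0,0,0,0,0,0,0,0,0,0,0,0,0,0.42,0,0,0,0,0,0,0.42,0,0,0,0,0,0,0.42,0,0,-0.03,0,0,0,0.42,0,0,-0.04,0,0,0,0.42,0,0,-0.04,0,0,0,0.42,0,0,0,0,0,0,0.42,0,0,0,0,0,0,0.42])

```text
time: 13.02
ee_pos: [0.5076, -0.2424, 0.1217]
ee_rot: [-0.0, 0.566, 0.824, 0.0]
ft_force: [-0.9, 0.1, -0.1]
gripper_width: 0.421
finger_force: 0.0
```

```bash
python3 p.py 523.4 -75 60 71
```

```text
t 13.03 pos [ 507.6 -242.4  121.7] dir 21.0 q6 -57.9 TURN -50.0 SHIFT [ 39.5 163.4  61.7] grip 0.421 f 0.0 tilt 0.04
```

drive_tool(deltas=[0,0,0,0,0,-10,0.42,0,0,0,0,0,-10,0.42,0,0,0,0,0,-10,0.42,0,0,0,0,0,-10,0.42,0,0,0,0,0,-10,0.42,0.0099,0.0409,0,0,0,0,0.42,0.0099,0.0409,0,0,0,0,0.42,0.0099,0.0409,0,0,0,0,0.42,0.0099,0.0409,0,0,0,0,0.42,0,0,0.05,0,0,0,0.42,0,0,0.03,0,0,0,0.42,0,0,0,0,0,0,0.42])

```text
time: 14.52
ee_pos: [0.5206, -0.0738, 0.0387]
ee_rot: [-0.004, 0.165, 0.986, 0.001]
ft_force: [-1.1, -0.6, 0.8]
gripper_width: 0.422
finger_force: 0.0
```

drive_tool(deltas=[0,0,0,0,0,0,0.42])

```text
time: 14.65
ee_pos: [0.5238, -0.0753, 0.0423]
ee_rot: [-0.0, 0.165, 0.986, 0.0]
ft_force: [-0.0, -0.9, 0.2]
gripper_width: 0.419
finger_force: 0.0
```

```bash
python3 p.py 523.4 -75 8.5 71; python3 -c "
from h import *
im=optics.capture('side');c=im[160:290,220:410,::-1];cv2.imwrite('pics/s3.png',cv2.resize(c,None,fx=4,fy=4,interpolation=cv2.INTER_CUBIC))"
```

```text
t 14.65 pos [523.8 -75.3  42.3] dir 71.0 q6 -91.3 TURN 0.0 SHIFT [ 0.5  0.1 33.8] grip 0.419 f 0.0 tilt 0.03
```

View pics/s3.png

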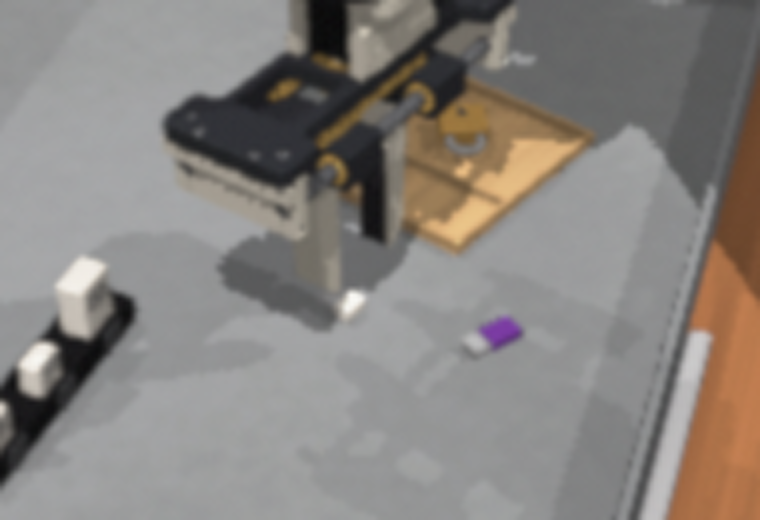

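The padlock lies in the wide bay, and the receiver's white head shows just below the near finger as expected. I'll lower and close gently.

drive_tool(deltas=[0,0,0.018,0,0,0,0.42,0,0,0.0155,0,0,0,0.42,0,0,0,0,0,0,0.42,0,0,0,0,0,0,0.42,0,0,0,0,0,0,0.0,0,0,0,0,0,0,0.0,0,0,0,0,0,0,0.0,0,0,0,0,0,0,0.0], grip_force=8)

```text
time: 15.7
ee_pos: [0.524, -0.0752, 0.0089]
ee_rot: [0.0, 0.165, 0.986, -0.0]
ft_force: [-0.3, 0.0, 2.2]
gripper_width: 0.174
finger_force: 8.0
```

```bash
python3 p.py 532.3 -184 60 -22.3
```

```text
t 15.7 pos [524.  -75.2   8.9] dir 71.0 q6 -91.3 TURN -86.7 SHIFT [ 97.5 -49.  -51.1] grip 0.174 f 8.0 tilt 0.03
```

Opening is 16.2 mm, so the head is held. I lift, turn +93.3°, and carry it so the head comes 46 mm up the tray's y.

drive_tool(deltas=[0,0,-0.03,0,0,0,0,0,0,-0.04,0,0,0,0,0,0,0,0,0,10.37,0,0,0,0,0,0,10.37,0,0,0,0,0,0,10.37,0,0,0,0,0,0,10.37,0,0,0,0,0,0,10.37,0,0,0,0,0,0,10.37,0,0,0,0,0,0,10.37,0,0,0,0,0,0,10.37,0,0,0,0,0,0,10.37,0,0,0,0,0,0,0,0])

```text
time: 17.2
ee_pos: [0.5236, -0.0751, 0.0786]
ee_rot: [-0.0, 0.83, 0.558, -0.0]
ft_force: [0.2, -0.0, 0.3]
gripper_width: 0.175
finger_force: 8.0
```

drive_tool(deltas=[-0.0305,0.0163,0,0,0,0,0,-0.0305,0.0163,0,0,0,0,0,-0.0305,0.0163,0,0,0,0,0,0,0,0.03,0,0,0,0,0,0,0.02,0,0,0,0,0,0,0,0,0,0,0,0,0,0,0,0,0,0])

```text
time: 18.08
ee_pos: [0.5347, -0.1785, 0.0293]
ee_rot: [0.0, 0.83, 0.558, 0.0]
ft_force: [0.5, -0.3, 0.1]
gripper_width: 0.165
finger_force: 8.0
```

```bash
python3 p.py 534.6 -178.5 12.2 -22.3
```

```text
t 18.07 pos [ 534.7 -178.5   29.3] dir -22.2 q6 -7.6 TURN 0.1 SHIFT [-0.1 -0.1 17.1] grip 0.165 f 8.0 tilt 0.05
```

drive_tool(deltas=[0,0,0.01,0,0,0,0,0,0,0.007,0,0,0,0,0,0,0,0,0,0,0,0,0,0,0,0,0,0,0,0,0,0,0,0,0.3,0,0,0,0,0,0,0.3,0,0,0,0,0,0,0.3,0,0,-0.03,0,0,0,0.3,0,0,-0.04,0,0,0,0.35,0,0,-0.05,0,0,0,0.4,0,0,0,0,0,0,0.4,0,0,0,0,0,0,0.4])

```text
time: 19.58
ee_pos: [0.5339, -0.1781, 0.1313]
ee_rot: [-0.0, 0.831, 0.557, -0.0]
ft_force: [0.8, 0.8, -0.6]
gripper_width: 0.404
finger_force: 0.0
```

```bash
python3 p.py 642.7 -19.5 80 -8; python3 -c "
from h import *
im=optics.capture('side');c=im[160:290,220:410,::-1];cv2.imwrite('pics/s4.png',cv2.resize(c,None,fx=4,fy=4,interpolation=cv2.INTER_CUBIC))"
```

```text
t 19.57 pos [ 533.9 -178.1  131.3] dir -22.3 q6 -7.5 TURN -14.3 SHIFT [172.2  85.7  51.2] grip 0.404 f 0.0 tilt 0.03
```

View pics/s4.png

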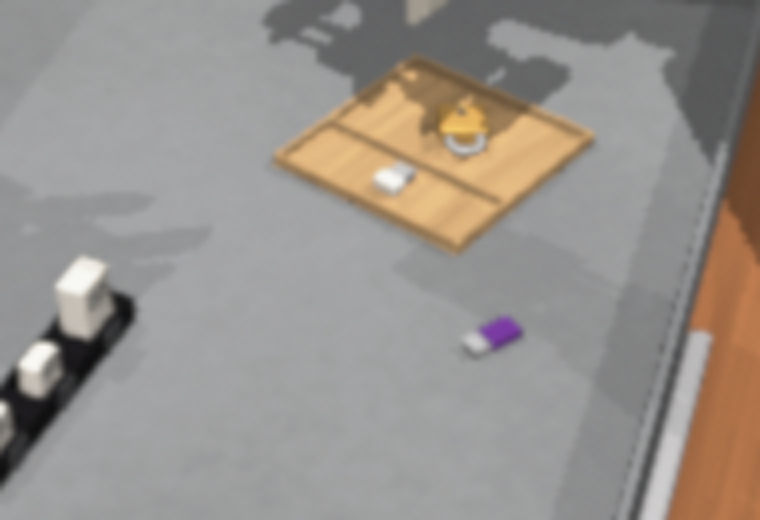

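The receiver lies in the narrow bay, the padlock in the wide bay, and the nano is untouched. Next is the tall cap.

drive_tool(deltas=[0,0,0,0,0,-7.15,0.42,0,0,0,0,0,-7.15,0.42,0.043,0.0214,0,0,0,0,0.42,0.043,0.0214,0,0,0,0,0.42,0.043,0.0214,0,0,0,0,0.42,0.043,0.0214,0,0,0,0,0.42,0,0,0.03,0,0,0,0.42,0,0,0.03,0,0,0,0.42,0,0,0,0,0,0,0.42,0,0,0,0,0,0,0.42])

```text
time: 20.88
ee_pos: [0.643, -0.0201, 0.0715]
ee_rot: [-0.0, 0.755, 0.656, -0.0]
ft_force: [-0.5, 0.6, 2.0]
gripper_width: 0.419
finger_force: 0.0
```

```bash
python3 p.py 642.7 -19.5 28 -8; python3 -c "
from h import *
im=optics.capture('side');c=im[180:290,190:320,::-1];cv2.imwrite('pics/s5.png',cv2.resize(c,None,fx=5,fy=5,interpolation=cv2.INTER_CUBIC))"
```

```text
t 20.88 pos [643.  -20.1  71.5] dir -8.0 q6 -3.7 TURN -0.0 SHIFT [ 0.6 -0.3 43.5] grip 0.419 f 0.0 tilt 0.04
```

View pics/s5.png

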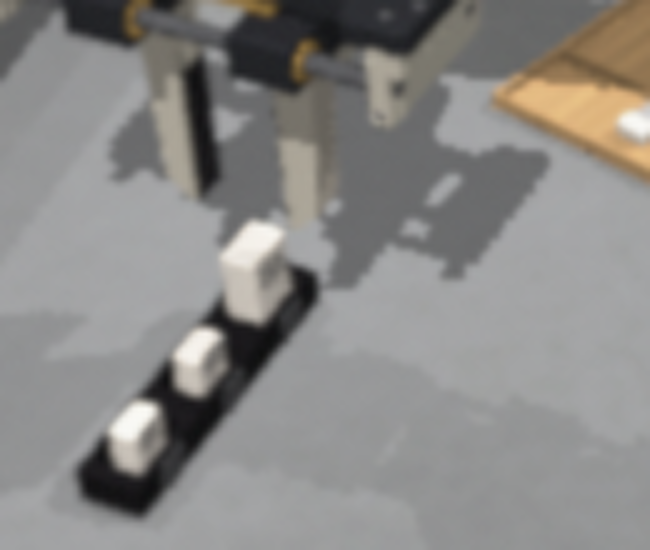

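The open fingers straddle the tall cap, at crop (257,265), along its 16 mm side. The neighbouring short caps are clear. I lower the tool and close.

drive_tool(deltas=[0,0,0.022,0,0,0,0.42,0,0,0.0215,0,0,0,0.42,0,0,0,0,0,0,0.42,0,0,0,0,0,0,0.42,0,0,0,0,0,0,0.0,0,0,0,0,0,0,0.0,0,0,0,0,0,0,0.0,0,0,0,0,0,0,0.0], grip_force=10)

```text
time: 21.92
ee_pos: [0.644, -0.0201, 0.0286]
ee_rot: [0.001, 0.755, 0.656, 0.001]
ft_force: [3.2, 0.8, -0.1]
gripper_width: 0.171
finger_force: 9.9
```

drive_tool(deltas=[0,0,-0.02,0,0,0,0,0,0,-0.03,0,0,0,0,0,0,-0.03,0,0,0,0,0,0,0,0,0,0,0,0,0,0,0,0,0,0])

```text
time: 22.55
ee_pos: [0.6422, -0.0198, 0.1071]
ee_rot: [-0.001, 0.755, 0.656, -0.001]
ft_force: [-0.6, -0.3, -1.3]
gripper_width: 0.174
finger_force: 10.0
```

```bash
python3 p.py 555 274 108 -8
```

```text
t 22.55 pos [642.2 -19.8 107.1] dir -8.0 q6 -3.7 TURN -0.0 SHIFT [ 278.8 -127.2   -0.6] grip 0.174 f 10.0 tilt 0.1
```

drive_tool(deltas=[0.0398,-0.0182,0,0,0,0,0,0.0398,-0.0182,0,0,0,0,0,0.0398,-0.0182,0,0,0,0,0,0.0398,-0.0182,0,0,0,0,0,0.0398,-0.0182,0,0,0,0,0,0.0398,-0.0182,0,0,0,0,0,0.0398,-0.0182,0,0,0,0,0,0,0,0.03,0,0,0,0,0,0,0.03,0,0,0,0,0,0,0,0,0,0,0,0,0,0,0,0,0,0])

```text
time: 23.92
ee_pos: [0.5557, 0.2735, 0.0481]
ee_rot: [-0.0, 0.755, 0.656, -0.0]
ft_force: [-0.4, 0.4, 0.9]
gripper_width: 0.173
finger_force: 10.0
```

```bash
python3 p.py 555 274 28 -8; python3 -c "
from h import *
im=optics.capture('side');c=im[280:420,150:330,::-1];cv2.imwrite('pics/s6.png',cv2.resize(c,None,fx=4,fy=4,interpolation=cv2.INTER_CUBIC))"
```

```text
t 23.93 pos [555.7 273.5  48.1] dir -8.0 q6 23.9 TURN -0.0 SHIFT [ 0.4 -0.7 20.1] grip 0.173 f 10.0 tilt 0.04
```

View pics/s6.png

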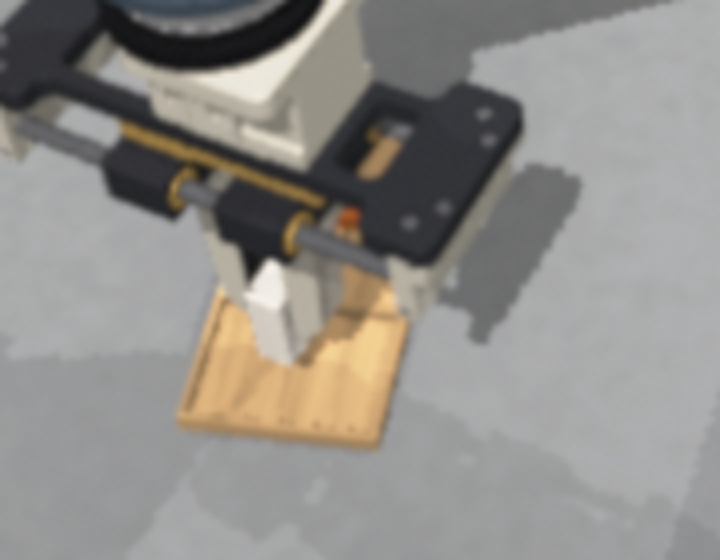

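The cap hangs upright over the short bay, crop (280,320). I'll lower it gently.

drive_tool(deltas=[0,0,0.01,0,0,0,0,0,0,0.008,0,0,0,0,0,0,0.002,0,0,0,0,0,0,0,0,0,0,0,0,0,0,0,0,0,0,0,0,0,0,0,0,0])

```text
time: 24.72
ee_pos: [0.5558, 0.2737, 0.0284]
ee_rot: [0.0, 0.755, 0.656, 0.0]
ft_force: [-0.1, 0.5, -0.4]
gripper_width: 0.168
finger_force: 10.0
```

drive_tool(deltas=[0,0,0.001,0,0,0,0,0,0,0,0,0,0,0,0,0,0,0,0,0,0.3,0,0,0,0,0,0,0.3,0,0,0,0,0,0,0.3,0,0,0,0,0,0,0.3,0,0,-0.03,0,0,0,0.3,0,0,-0.04,0,0,0,0.35,0,0,-0.05,0,0,0,0.5,0,0,-0.05,0,0,0,0.5])

```text
time: 25.98
ee_pos: [0.5554, 0.2736, 0.1985]
ee_rot: [-0.0, 0.755, 0.656, -0.0]
ft_force: [0.6, -0.1, -0.2]
gripper_width: 0.484
finger_force: 0.0
```

drive_tool(deltas=[0.03,-0.04,0,0,0,0,0.5,0.03,-0.04,0,0,0,0,0.5,0.04,-0.04,0,0,0,0,0.5,0.04,-0.04,0,0,0,0,0.5,0,0,0,0,0,0,0.5,0,0,0,0,0,0,0.5])

```text
time: 26.72
ee_pos: [0.4168, 0.4344, 0.1971]
ee_rot: [0.0, 0.754, 0.656, -0.0]
ft_force: [0.1, -0.2, 1.0]
gripper_width: 0.501
finger_force: 0.0
```

```bash
python3 -c "
from h import *
im=optics.capture('top');c=im[140:300,150:500,::-1];cv2.imwrite('pics/t7.png',cv2.resize(c,None,fx=2.28,fy=2.28,interpolation=cv2.INTER_CUBIC))
im=optics.capture('side');c=im[160:430,170:400,::-1];cv2.imwrite('pics/s7.png',cv2.resize(c,None,fx=2.2,fy=2.2,interpolation=cv2.INTER_CUBIC))"
```

```text
(no output)
```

View pics/t7.png

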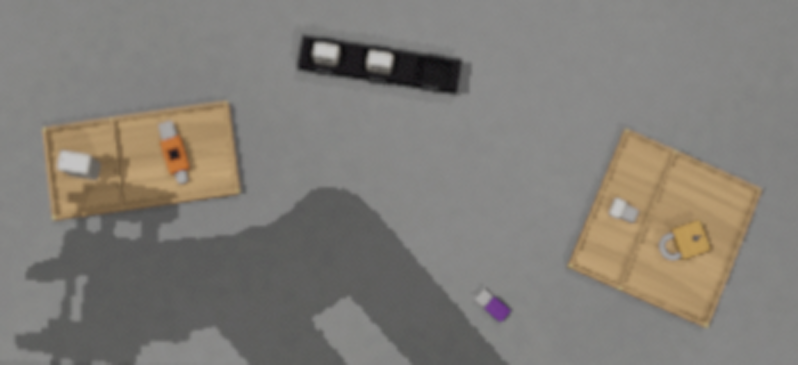

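View pics/s7.png

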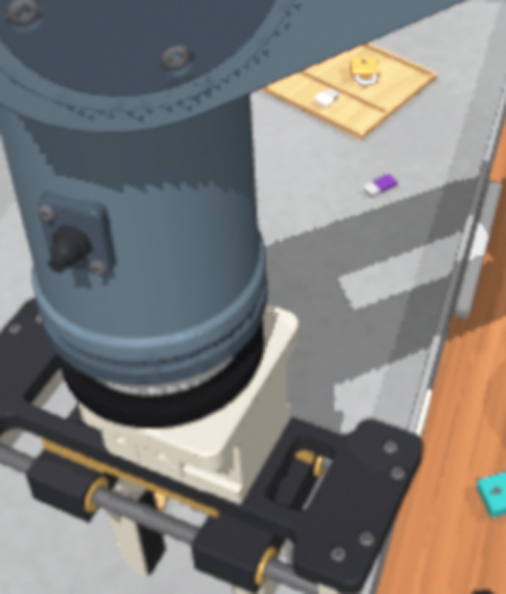

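The top crop shows all four things in their bays: the cap upright at (75,162), the twin at (174,155), the receiver at (624,210) clear of the divider, and the padlock at (688,240). Both short caps and the nano are in place, and the arm is clear.

```bash
python3 -c "
from bench import manip
print(manip.sign_off())"
```

```text
the job is handed in; nothing more can be done
None
```

I handed the job in at about 27 s: in the last top picture all four things sit in their named bays, the nano stick and both short caps look undisturbed, and no verdict came back.

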